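Lock up the lino block by clicks

ROBOT

A 6-joint arm with a two-finger parallel gripper is mounted at the origin on the work surface. World frame = base frame: x ahead of the robot, y to its left, z up, the work surface at z = 0. Lengths are in mm, angles in degrees, forces in N, time in s.
With the tool pointing down it reaches from about 350 to 850 mm from the base axis. Payload 8.1 kg.
Tool frame: the origin (TCP) lies midway between the tips of the shut fingers; the grasp point (between the pads) lies 19 mm behind it (r.pinch_z is the distance from the TCP to the grasp point, in mm); z points along the fingers, y is the line along which they close (so a half turn about z gives the same grasp; the last joint's range is limited). The gripper opens to 85 mm and grips with 20 to 120 N. Pads are 22 mm wide; open, the fingers measure 114 mm over their backs; the gripper's body (76 mm by 85 mm) begins 54 mm behind the grasp point. The pads swing forward as they close: fully open they stand 13 mm farther back than shut.
Start: joints at [60.08, 7.471, 85.268, -0, 87.261, -4.893], TCP at [253.805, 543.68, 231.292] pointing down, gripper open.
Joint ranges: [-169.43, 169.43], [-51.17, 129.36], [1.28, 143.12], [-76.62, 256.62], [0, 156.53], [-152.29, 152.29]. Speed limits (degrees/s): [136.94, 136.94, 159.86, 180, 180, 180].

INTERFACE

Orientations are given as [roll, pitch, yaw] about the fixed x, y, z axes, in that order (R = Rz(yaw) Ry(pitch) Rx(roll)).
In Python, from bench import sensors, optics, job, r gives the robot as it stands.
- The arm moves only by the tool play_rows, never from a script. Its argument "motion" is a list that holds one entry, the list of rows, each a list of 6 numbers: the shift along the tool's x, y, z in cm, then the turn, a rotation vector about the tool's x, y, z in degrees. In form: [[[x, y, z, ax, ay, az], ...]]. A call has 1 to 5 rows; each row is the pose to reach, as a shift and turn from the pose commanded when the call began, along the tool's axes at that moment; what a row does not reach only later rows make up. A row lasts 1/10 s, in which the tool goes at most 50 mm and 8.59 degrees, less where a joint would pass 70% of its speed; a pose out of reach is approached as far as the arm can. A call with a gripper value outside its range is refused whole. "jaw" is the opening, from 0 (shut) to 1 (fully open), set as the call begins (left out, the last holds). The fingers move at their own pace and stop on an object; "squeeze" is the grip in N (left out, the last holds). Time passes only in rows, so rows that repeat a pose let the fingers close. It gives the time, the measured TCP pose, the force, the opening and the grip force at its end, in the units of the state.
- sensors.sense(): the state, without advancing time (a new reading comes with each control period).
- optics.snapshot(name): name is "scene" or "top" or "wrist"; returns a dict with "pixels" (384x512x3 uint8, red, green, blue), "mtx" (3x3 intrinsics, pixels), "k1" (the pictures are not rectified: a ray, as slopes to the right and down, at radius r is drawn at 1 + k1 r^2 times it, then the intrinsics apply), "R" (3x3) and "t" (3): a world point X has camera coordinates R X + t; the wrist camera has in their place "T_tool_cam" (4x4, takes a point from camera to tool coordinates, whose origin is the TCP and whose axes are the flange's). Camera axes: x right, y down, z forward; pixel columns grow to the right and rows downward; lengths in mm; the calibration is good to about 2 mm. A picture is of the moment at which its call begins: read the wrist's pose just before it. There is no depth.
- job.hand_in(): hands the job in; it is judged then, once.
The state is a dict: "time": time; "joint_pos": joint angles; "qd": joint speeds; "joint_efforts": joint torques, N m; "tool_pos": TCP position; "tcp_rot": TCP orientation; "ft_force": force on the tool from outside, world axes, zero at the start; "wrist_torque": the same for the moment, N m; "finger_gap": finger opening in mm; "grip_force": force on a finger pad.
Only numpy, scipy, OpenCV 4.12 (cv2) and the standard library are available. Lean on these libraries where they do the work, as an engineer would, in place of code of your own. Each camera call takes 0.05 s, during which the arm holds its last target. There are 200 camera calls.

TASK

Lay the red lino block flat on the steel bed of the lock-up jig, between the jaw and the fence and square to them, and let go of it. Then turn the black dial clockwise until the jaw has pushed the block home against the fence and starts to squeeze it (you feel the turning get heavier), and go three clicks further, so that it is held firmly but not bruised. Let go of the dial, and leave the blue block where it is.

Things in the scene. Friction and masses are not known exactly. Their poses are not given: they have to be found in the camera images.
- red_block: Wood-mounted lino block with a red top: 80 long (its x) x 50 wide (its y) x 22 high, 150 g or so. Origin: centre of its underside; z up. Either way round will do.
- blue_block: A like block with a blue top (80 x 50 x 22), to be left alone. Same axes.
- clamp: Fixed clamp unit of the jig: blue housing 90 x 90, top 52 above the table, dial on top. Origin: on the dial's vertical axis at table height; x points along the jig from the housing to jaw, seat and fence; z up. The steel bed (y -55 to 55) has its top 12 above the table. A fence, 90 wide, 40 above the table, crosses its far end, bolted anew for each job: face anywhere from x = 152 to 170.
- jaw_rest (a point): Centre of the jaw's flat face while the dial is at its start (x = 65 in the clamp's frame, 28 above the table); this point stays there, the jaw does not. Jaw: aluminium, 50 wide (y), 15 to 41 above the table; it advances along the clamp's x by 3.5 per click. Its spring yields once the block is against the fence: 6 N at first, plus 3 N a click. Over 23 N bruises the block.
- seat (a point): Where the block's underside centre can be laid: on the bed's top, centre line, 43.5 beyond jaw_rest, so that the block (its length along this x) lies 3.5 from the open jaw and 3.5 to 21.5 from the fence. Same axes as the clamp. Nothing stands beside the seat; a few mm to either side (y) do not matter.
- dial_grip (a point): On the dial's axis, 83 above the table: height to grip. Black grip bar 50 long (this point's x) x 14 wide (y), 63 to 95 above the table, on a disc of radius 30. Starts at its fully open stop, x along the clamp's x; turns clockwise seen from above only, up to 13 clicks; 12 clicks make a full turn (30 degrees each); rests at every click and stays where left.
- dial_top (a point): Centre of the grip bar's top face, 95 above the table; white mark towards the bar's +x end. How it feels: each click is a smooth bump of 0.22 N m, hardest a quarter click after a rest, nil half way, then pulling on to the next rest; friction is 0.02 N m; the squeeze adds 0.0067 N m per newton, so the average over a click rises by 0.04 when the squeeze begins, then 0.02 a click.
Mind the look-alikes: they are no part of the job. Leave any yellow look-alike of the red_block alone.

How it is judged (in metres and radians):
On the way, in this order (a step that is already met when the one before it is completed fails the run):
1. the red block lies flat in its seat between jaw and fence, released, not yet squeezed (x of red_block in the frame of clamp between 0.1 and 0.134 m and y of red_block in the frame of clamp between -0.012 and 0.012 m and height (world z) of red_block below 0.014 m and angle between red_block's own z axis and vertical below 0.06 rad and contact force between the fingers and red_block below 0.1 N and contact force between clamp and red_block below 4 N), for 0.2 s.
2. the jaw, wound up with the dial, squeezes the block against the fence (contact force between clamp and red_block above 5.5 N), for 0.2 s.
At the end, for the whole second after the job is handed in: The red block lies flat on the bed (within 2 mm, 0.06 rad), square to the jaw (0.06 rad) and within 14 mm of the jig's centre line, held between jaw and fence with 11.5 to 18.5 N (three clicks after the squeeze begins, up to a click either way); the robot has let go (contact force between clamp and red_block between 11.5 and 18.5 N and y of red_block in the frame of clamp between -0.014 and 0.014 m and angle between the x axis of red_block and the x axis of clamp, either way round below 0.06 rad and height (world z) of red_block between 0.01 and 0.014 m and angle between red_block's own z axis and vertical below 0.06 rad and linear speed of red_block below 0.01 m/s); the robot touches nothing.
It fails at once if the block is bruised: the jaw squeezes it with more than 23 N (contact force between clamp and red_block above 23 N).
It fails at once if the blue block is moved (distance of blue_block from where it was at the start of the episode above 0.02 m).
It also fails if it takes over 72 s, if anything falls off the work surface, if the arm or the gripper's body presses on something with over 40 N, if the wrist force passes 120 N, or if a joint passes its speed limit or range.

## Working session

There is one attempt and no reset: what is moved stays moved. The work goes in short steps, Python scripts to look and compute and a tool call to move; the robot and the scene stay as the last step left them, time stands still between calls to the robot, and variables do not carry over. Pictures are saved under pics/ and viewed, at most 10 in all, crops included, and the job is handed in when it is done.

Besides the shell and the picture viewer there is one more tool, called after "Call:" in YAML: its name, and indented under it one key for each argument. play_rows: Moves the arm, as the interface text tells. Its arguments: {"type":"object","properties":{"motion":{"type":"array","items":{"type":"array","items":{"type":"array","items":{"type":"number"}}}},"jaw":{"type":"number"},"squeeze":{"type":"number"}},"required":["motion"]}

```bash
mkdir -p pics; ls; python3 - <<'E'
from bench import sensors, optics, job, r
import cv2,numpy as np
print(sensors.sense())
ims=[]
for n in("scene","top","wrist"):
    s=optics.snapshot(n); np.save(f'pics/{n}0.npy',s,allow_pickle=True)
    print(n,{k:np.round(v,3).tolist() for k,v in s.items() if k!='pixels'})
    ims.append(s['pixels'][:,:,::-1])
cv2.imwrite('pics/a.png',cv2.resize(np.vstack([np.hstack(ims[:2]),np.hstack([ims[2],ims[2]*0])]),(800,600),interpolation=cv2.INTER_AREA))
E
```

```text
pics
{'time': 0.0, 'joint_pos': array([ 6.00787887e+01,  7.51535455e+00,  8.53293372e+01,  1.40895378e-03,
        8.72614998e+01, -4.89406826e+00]), 'qd': array([-0.03985096,  0.04692948,  0.04502774, -0.12136001, -0.06417447,
       -0.13722098]), 'joint_efforts': array([-4.05731262e-04, -5.69374466e+01, -5.00566077e+01, -1.45294480e-04,
        1.45389672e-02, -3.09011091e-05]), 'tool_pos': array([253.53506446, 543.1960477 , 230.24130811]), 'tcp_rot': array([-1.79894316e+02, -1.04616805e-02,  1.54972779e+02]), 'ft_force': array([0.72476977, 0.22597753, 0.65501534]), 'wrist_torque': array([-0.00561671,  0.01783789, -0.00341695]), 'grip_force': 0.0, 'finger_gap': 85.19256480992117}
scene {'mtx': [[379.046, 0.0, 259.328], [0.0, 379.046, 190.062], [0.0, 0.0, 1.0]], 'k1': -0.123, 'R': [[-0.042, 0.999, -0.018], [0.674, 0.015, -0.738], [-0.737, -0.043, -0.674]], 't': [-67.794, -306.595, 1245.211]}
top {'mtx': [[447.341, 0.0, 251.536], [0.0, 447.341, 194.007], [0.0, 0.0, 1.0]], 'k1': -0.131, 'R': [[0.028, -1.0, 0.004], [-0.997, -0.028, -0.072], [0.073, -0.002, -0.997]], 't': [55.589, 568.022, 996.313]}
wrist {'mtx': [[313.678, 0.0, 255.272], [0.0, 313.678, 192.978], [0.0, 0.0, 1.0]], 'k1': -0.051, 'T_tool_cam': [[-0.001, -0.958, -0.286, 72.653], [1.0, -0.001, 0.0, -1.158], [-0.001, -0.286, 0.958, -144.415], [0.0, 0.0, 0.0, 1.0]]}
```

View pics/a.png

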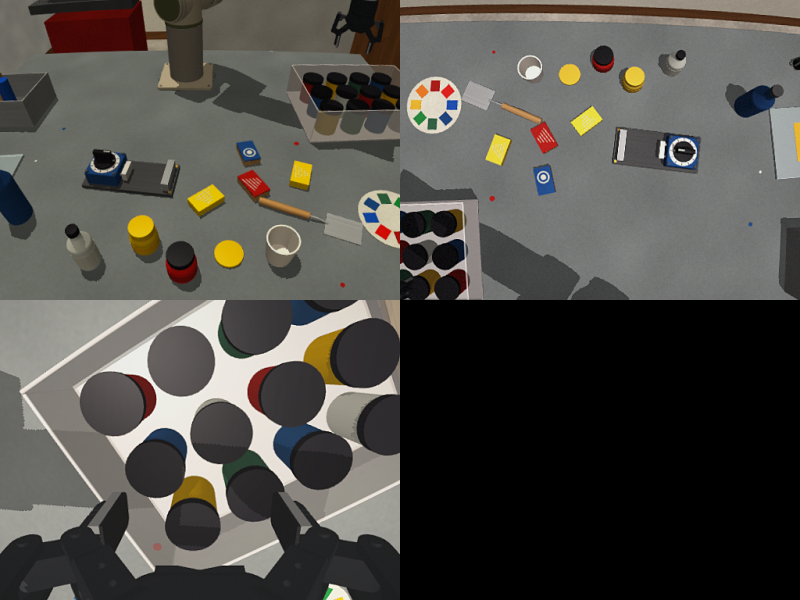

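The pictures show, in the top view at native scale (pixel ×1.28):
- the red block at about (184,175)
- yellow look-alikes at (125,191) and (238,155)
- the blue block at (184,230)
- a red jar at (258,75) and red specks
- the clamp dial at about (362,192), with the fence towards the left at (282,187)

My choice is the red rectangle at (184,175). Next is a close crop of it and the jig.

```bash
cat > h.py <<'E'
import numpy as np,cv2
from scipy.spatial.transform import Rotation as Rn
def pose(st): return np.array(st['tool_pos']),Rn.from_euler('xyz',st['tcp_rot'],degrees=True).as_matrix()
def cam(s,st=None):
    """centre, R(cam->world)"""
    if 'R' in s: return -s['R'].T@s['t'],s['R'].T
    p,R=pose(st); T=s['T_tool_cam']; return p+R@T[:3,3],R@T[:3,:3]
def dirs(s,px,st=None):
    px=np.atleast_2d(np.array(px,float)); K=s['mtx']
    d=np.c_[(px[:,0]-K[0,2])/K[0,0],(px[:,1]-K[1,2])/K[1,1]]; u=d.copy()
    for _ in range(20): u=d/(1+s['k1']*(u**2).sum(1,keepdims=True))
    c,R=cam(s,st); return c,np.c_[u,np.ones(len(u))]@R.T
def plane(s,px,z,st=None):
    c,d=dirs(s,px,st); return c+d*((z-c[2])/d[:,2:])
def tri(a,b):
    """a,b: (centre,dir) -> point, gap"""
    A=np.c_[a[1],-b[1]]; k=np.linalg.lstsq(A,b[0]-a[0],rcond=None)[0]
    p,q=a[0]+k[0]*a[1],b[0]+k[1]*b[1]; return (p+q)/2,np.linalg.norm(p-q)
def project(s,X,st=None):
    c,R=cam(s,st); q=(np.atleast_2d(X)-c)@R; u=q[:,:2]/q[:,2:]; u=u*(1+s['k1']*(u**2).sum(1,keepdims=True))
    return u@s['mtx'][:2,:2].T+s['mtx'][:2,2]
def mask(im,col):
    h=cv2.cvtColor(im,cv2.COLOR_RGB2HSV); H,S,V=cv2.split(h)
    return ((((H<8)|(H>172)) if col=='red' else (H>95)&(H<125))&(S>130)&(V>60)).astype(np.uint8)*255
def blobs(m,amin=60):
    m=cv2.morphologyEx(m,cv2.MORPH_CLOSE,np.ones((5,5)))
    cs,_=cv2.findContours(m,cv2.RETR_EXTERNAL,cv2.CHAIN_APPROX_NONE)
    return [(cv2.contourArea(c),cv2.minAreaRect(c),c) for c in cs if cv2.contourArea(c)>amin]
E
python3 - <<'E'
from h import *
S={n:np.load(f'pics/{n}0.npy',allow_pickle=True).item() for n in('scene','top')}
for n in S:
  for c in('red','blue'):
    for a,rc,_ in blobs(mask(S[n]['pixels'],c)): print(n,c,a,np.round(rc[0],1),np.round(rc[1],1),round(rc[2]))
t=S['top']['pixels'][145:255,140:400,::-1]; s=S['scene']['pixels'][170:285,95:355,::-1]
cv2.imwrite('pics/b.png',np.vstack([cv2.resize(t,None,fx=2.6,fy=2.6,interpolation=2),cv2.resize(s,None,fx=2.6,fy=2.6,interpolation=2)]))
E
```

```text
scene red 621.5 [233.1 345.6] [33.5 39.8] 81
scene red 275.5 [497.6 299.3] [34.3 15.9] 21
scene red 725.5 [324.4 234.1] [40.3 22.2] 49
scene red 81.5 [466.7 129.1] [19.  10.4] 18
scene red 5396.5 [122.3  40. ] [ 62.2 126.3] 81
scene blue 327.5 [474.9 268.7] [19.5 31.1] 3
scene blue 242.5 [136.6 214.9] [25.8 56.8] 68
scene blue 471.5 [317.7 192.6] [29.4 20.6] 66
scene blue 189.5 [  4.3 113.4] [30.4 10.8] 83
top red 79.0 [ 78.8 361.2] [21.9 10.6] 67
top red 732.0 [183.9 175.9] [35.3 22.3] 61
top red 292.0 [ 52.9 113.1] [31.8 16.7] 24
top red 197.5 [259.1  81.6] [27.4 21.2] 4
top blue 703.5 [184.  230.6] [35.1 21.7] 78
top blue 1479.5 [361.4 194.1] [39.4 40.5] 6
top blue 265.0 [ 62.1 142.4] [15.3 33.5] 25
top blue 344.0 [463.6 129.9] [28.8 18.8] 18
```

View pics/b.png

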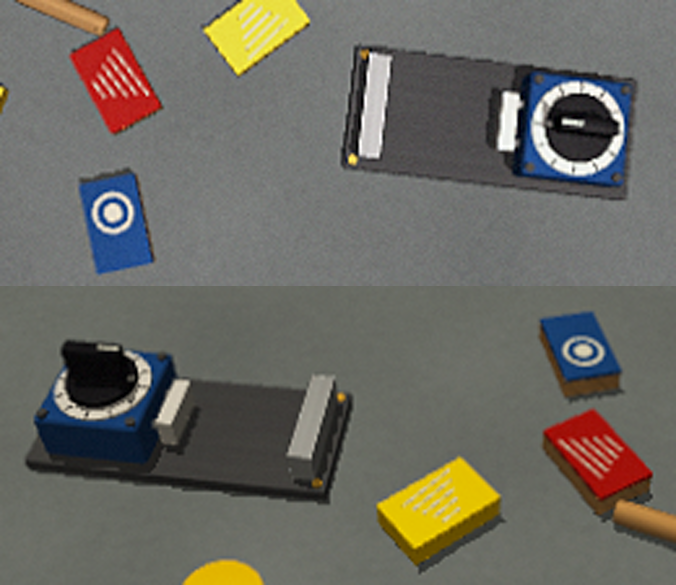

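The crop confirms the red block with white stripes, at crop (117,80). The trowel handle's end touches close to its upper short edge. The jig runs to image-left, with the fence at crop (375,107), the jaw at (510,120) and the dial at (583,127). Now the measuring.

```bash
python3 - <<'E'
from h import *
S={n:np.load(f'pics/{n}0.npy',allow_pickle=True).item() for n in('scene','top')}
T,C=S['top'],S['scene']
def best(n,col,xy): return min(blobs(mask(S[n]['pixels'],col)),key=lambda b:np.hypot(*(np.array(b[1][0])-xy)))
for col,xs,xt in(('red',(324,234),(184,176)),('blue',(318,193),(184,230))):
    cc=[]
    for s,n,x in((C,'scene',xs),(T,'top',xt)):
        b=best(n,col,x); m=cv2.moments(b[2]); cc.append((m['m10']/m['m00'],m['m01']/m['m00']))
    (a0,a),(b0,b)=dirs(C,cc[0]),dirs(T,cc[1]); print(col,tri((a0,a[0]),(b0,b[0])))
    for s,n,x in((C,'scene',xs),(T,'top',xt)):
        P=plane(s,best(n,col,x)[2][:,0],22)[:,:2].astype(np.float32); print(n,cv2.minAreaRect(P),P.mean(0))
ct=lambda u,v:(u/2.6+140,v/2.6+145)
cs=lambda u,v:(u/2.6+95,(v-286)/2.6+170)
q=plane(T,[ct(355,45),ct(343,165),ct(627,198),ct(637,78)],12); print(np.round(q,1)); 
q2=plane(C,[cs(327,497),cs(351,398),cs(28,462)],12); print(np.round(q2,1))
def tt(a,b):
    (a0,a),(b0,b)=dirs(T,ct(*a)),dirs(C,cs(*b)); return tri((a0,a[0]),(b0,b[0]))
print('mark',tt((572,122),(108,347)))
print('fence corners',tt((369,54),(322,375)),tt((358,156),(290,467)))
print('fence corners ri',tt((392,56),(334,376)),tt((380,159),(308,472)))
print('dialcentre top z63',plane(T,ct(580,128),58))
E
```

```text
red (array([603.97755279, 227.83726162,  17.40366534]), np.float64(1.2221688600495775))
scene ((606.2774047851562, 227.20892333984375), (82.45579528808594, 52.05664825439453), 30.356348037719727) [607.0219 227.2198]
top ((603.546142578125, 226.71324157714844), (81.46764373779297, 50.87681579589844), 30.562957763671875) [603.36285 226.49828]
blue (array([478.84961154, 222.36780081,  18.43783578]), np.float64(0.24780355105791185))
scene ((481.0286865234375, 221.37322998046875), (80.23738861083984, 48.9271354675293), 14.049338340759277) [481.69763 222.12479]
top ((479.021240234375, 221.60025024414062), (79.48695373535156, 49.357147216796875), 13.730196952819824) [478.78168 221.56256]
[[ 641.8   15.6   12. ]
 [ 535.    23.7   12. ]
 [ 512.3 -230.    12. ]
 [ 619.9 -238.4   12. ]]
[[ 649.2   18.    12. ]
 [ 542.5   26.1   12. ]
 [ 623.2 -232.7   12. ]]
mark (array([ 571.659199  , -158.75033842,   94.32179842]), np.float64(0.6690470583125542))
fence corners (array([619.20379876,  14.97337899, 114.63085002]), np.float64(9.913417559183689)) (array([551.18720905, -13.8099246 , -67.1491225 ]), np.float64(40.0306050829709))
fence corners ri (array([617.19007059,   9.76116591, 112.18179934]), np.float64(36.714411074369735)) (array([546.00091283, -18.15802738, -82.88800679]), np.float64(3.623043333245122))
dialcentre top z63 [[ 569.89095201 -175.01469194   58.        ]]
```

Red's triangulated height is 17 mm against 22 given, which fits within 5 mm, and its size comes out at 81×51. It sits at (604,227) with yaw 30.5°. The jig yaw is about 85° and the dial is near (571,-175). The grip-bar mark measures 94 mm high, against 95 given. Setting out.

Call:
play_rows:
  motion:
    - [[-5, -1.5, 0, 0, 0, 8.4], [-10, -3, 0, 0, 0, 16.8], [-15, -4.6, 0, 0, 0, 25.2], [-20, -6.1, 0, 0, 0, 33.6], [-24, -7.3, 0, 0, 0, 42]]
  jaw: 1

```text
time: 0.65
tool_pos: [440.7, 375.0, 231.1]
tcp_rot: [-180.0, 0.0, 112.6]
ft_force: [0.2, -0.3, -0.2]
finger_gap: 85.7
grip_force: 0.0
```

```bash
cat > go.py <<'E'
# usage: go.py x y z yaw : shift (cm, tool axes) and turn from the measured pose
import sys; from h import *; from bench import sensors
st=sensors.sense(); p,R=pose(st); x,y,z,w=map(float,sys.argv[1:5])
e=st['tcp_rot']; print('t',round(st['time'],2),'pos',np.round(p,1),'rpy',np.round(e,1),'q6',round(st['joint_pos'][5],1))
print('shift cm',np.round(R.T@(np.array([x,y,z])-p)/10,2),'turn z',round(-((w-e[2]+180)%360-180),1), 'dist',round(np.linalg.norm(np.array([x,y,z])-p)))
E
python3 go.py 604 227 170 30.5
```

```text
t 0.65 pos [440.7 375.  231.1] rpy [-180.     0.   112.6] q6 12.7
shift cm [-19.94   9.37   6.11] turn z 82.1 dist 229
```

Call:
play_rows:
  motion:
    - [[-5, 2.3, 1.2, 0, 0, 8.4], [-10, 4.7, 2.5, 0, 0, 16.8], [-14, 7, 4, 0, 0, 25.2], [-17, 8.2, 5, 0, 0, 33.6], [-19.9, 9.4, 6.1, 0, 0, 42]]

```text
time: 1.15
tool_pos: [605.3, 227.5, 168.8]
tcp_rot: [-180.0, 0.1, 70.5]
ft_force: [0.1, 0.7, 0.1]
finger_gap: 85.4
grip_force: 0.0
```

Call:
play_rows:
  motion:
    - [[0, 0, 0, 0, 0, 8.4], [0, 0, 0, 0, 0, 16.8], [0, 0, 0, 0, 0, 25.2], [0, 0, 0, 0, 0, 33.6], [0, 0, 0, 0, 0, 40.5]]

```text
time: 1.65
tool_pos: [603.7, 229.9, 169.7]
tcp_rot: [-180.0, 0.1, 30.1]
ft_force: [-0.3, 0.3, -0.1]
finger_gap: 85.7
grip_force: 0.0
```

Call:
play_rows:
  motion:
    - [[0, 0, 0, 0, 0, 0], [0, 0, 0, 0, 0, 0]]

```text
time: 1.85
tool_pos: [603.8, 230.0, 169.9]
tcp_rot: [-180.0, 0.0, 30.7]
ft_force: [0.1, 0.0, -0.1]
finger_gap: 85.5
grip_force: 0.0
```

```bash
python3 - <<'E'
from h import *; from bench import sensors,optics
st=sensors.sense(); s=optics.snapshot('wrist')
cv2.imwrite('pics/c.png',s['pixels'][:,:,::-1])
print(st['tool_pos'],st['tcp_rot'])
for a,rc,c in blobs(mask(s['pixels'],'red'),1000):
    P=plane(s,c[:,0],22,st)[:,:2].astype(np.float32); print(a,rc,cv2.minAreaRect(P))
E
python3 go.py 604 227 170 30.5
```

```text
[603.77465212 230.0027859  169.94280741] [-1.79991707e+02  3.23425268e-02  3.06832184e+01]
4123.0 ((257.5, 178.0), (80.0, 53.0), 90.0) ((603.8052368164062, 226.7786865234375), (79.1316909790039, 50.445613861083984), 30.642559051513672)
t 1.9 pos [603.8 230.  170. ] rpy [-180.     0.    30.7] q6 75.6
shift cm [-0.14  0.27  0.  ] turn z 0.2 dist 3
```

View pics/c.png

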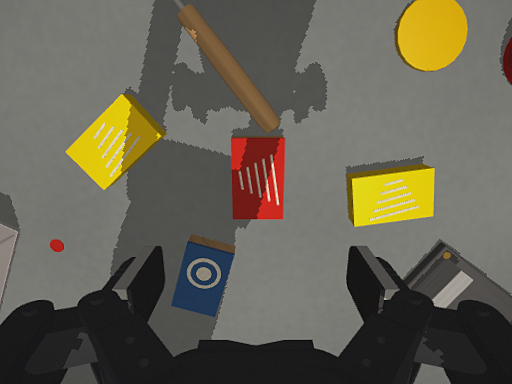

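Red fills (257,178), 80×53 px, and casts to (603.8,226.8) at yaw 30.6, size 79×50. That agrees with the first estimate. Both finger lanes, about 57 px left and right of it, are free of yellow, blue and the handle. Going down.

Call:
play_rows:
  motion:
    - [[-0.16, 0.28, 4.5, 0, 0, 0], [-0.16, 0.28, 9, 0, 0, 0], [-0.16, 0.28, 13, 0, 0, 0], [-0.16, 0.28, 15.5, 0, 0, 0], [-0.16, 0.28, 16.7, 0, 0, 0]]

```text
time: 2.4
tool_pos: [601.5, 226.1, -0.5]
tcp_rot: [-179.9, 0.3, 30.6]
ft_force: [-0.5, -0.1, 0.2]
finger_gap: 85.8
grip_force: 0.0
```

Call:
play_rows:
  motion:
    - [[0, 0, 0, 0, 0, 0], [0, 0, 0, 0, 0, 0], [0, 0, 0, 0, 0, 0], [0, 0, 0, 0, 0, 0], [0, 0, 0, 0, 0, 0]]
  jaw: 0
  squeeze: 40

```text
time: 2.9
tool_pos: [605.9, 227.4, 6.0]
tcp_rot: [179.9, -0.2, 30.5]
ft_force: [0.3, -0.3, 7.1]
finger_gap: 48.8
grip_force: 44.2
```

Call:
play_rows:
  motion:
    - [[0, 0, 0, 0, 0, 0], [0, 0, 0, 0, 0, 0], [0, 0, 0, 0, 0, 0]]

```text
time: 3.2
tool_pos: [606.0, 227.4, 6.0]
tcp_rot: [179.9, -0.2, 30.5]
ft_force: [0.1, 0.5, 7.8]
finger_gap: 49.3
grip_force: 44.2
```

Call:
play_rows:
  motion:
    - [[0, 0, -1, 0, 0, 0], [0, 0, -3, 0, 0, 0], [0, 0, -7, 0, 0, 0], [0, 0, -11, 0, 0, 0], [0, 0, -14, 0, 0, 0]]

```text
time: 3.7
tool_pos: [604.6, 227.0, 147.0]
tcp_rot: [180.0, -0.1, 30.5]
ft_force: [-0.2, 0.1, -1.0]
finger_gap: 49.2
grip_force: 43.3
```

```bash
python3 go.py 580.5 -67 145 85
```

```text
t 3.7 pos [604.6 227.  147. ] rpy [ 1.80e+02 -1.00e-01  3.05e+01] q6 75.6
shift cm [-16.99  24.12   0.17] turn z -54.5 dist 295
```

Call:
play_rows:
  motion:
    - [[-2.8, 4, 0, 0, 0, -8.4], [-5.6, 8, 0, 0, 0, -16.8], [-8.4, 12, 0, 0, 0, -25.2], [-11.2, 16, 0, 0, 0, -33.6], [-14, 20, 0, 0, 0, -42]]

```text
time: 4.2
tool_pos: [584.8, -12.2, 144.1]
tcp_rot: [180.0, -0.0, 71.7]
ft_force: [0.5, -1.0, -3.3]
finger_gap: 48.8
grip_force: 43.3
```

```bash
python3 go.py 580.5 -67 145 85
```

```text
t 4.2 pos [584.8 -12.2 144.1] rpy [180.   -0.   71.7] q6 12.0
shift cm [-5.34  1.31 -0.09] turn z -13.3 dist 55
```

Call:
play_rows:
  motion:
    - [[-3, 0.7, 0, 0, 0, -6.5], [-5.3, 1.3, 0, 0, 0, -12.7], [-5.3, 1.3, 0, 0, 0, -12.7], [-5.3, 1.3, 0, 0, 0, -12.7], [-5.3, 1.3, 0, 0, 0, -12.7]]

```text
time: 4.7
tool_pos: [580.8, -64.0, 143.6]
tcp_rot: [180.0, -0.0, 84.0]
ft_force: [0.4, -0.1, -3.3]
finger_gap: 49.0
grip_force: 43.3
```

```bash
python3 go.py 580.5 -67 145 85;  python3 - <<'E'
from h import *; from bench import sensors,optics
st=sensors.sense(); s=optics.snapshot('wrist'); t=optics.snapshot('top')
np.save('pics/w1.npy',[st,s,t],allow_pickle=True)
w=s['pixels'][:,:,::-1]; tt=cv2.resize(t['pixels'][150:250,270:390,::-1],None,fx=3,fy=3,interpolation=2)
im=np.zeros((384,512+360,3),np.uint8); im[:,:512]=w; im[:300,512:]=tt
cv2.imwrite('pics/d.png',im[:,:800])
cv2.imwrite('pics/d.png',np.hstack([w,im[:,512:800]]))
E
```

```text
t 4.7 pos [580.8 -64.  143.6] rpy [180.  -0.  84.] q6 -5.4
shift cm [-0.3  -0.   -0.14] turn z -1.0 dist 3
```

View pics/d.png

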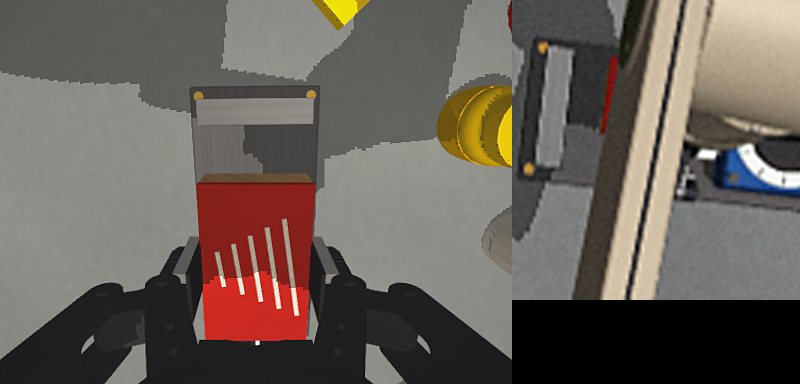

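The wrist view shows the block held square, with the fence top strip at (197..313, 98..124) and the bed edges at x≈191 and 320. Now I'll place the jig from the fence, bed and dial ring.

```bash
python3 - <<'E'
from h import *
st,s,t=np.load('pics/w1.npy',allow_pickle=True)
S={n:np.load(f'pics/{n}0.npy',allow_pickle=True).item() for n in('scene','top')}
hs=cv2.cvtColor(s['pixels'],cv2.COLOR_RGB2HSV)
print('fence top', np.round(plane(s,[(197,98),(313,98),(313,124),(197,124)],40,st),1).tolist())
print('bed', np.round(plane(s,[(190,87),(320,86),(192,170),(318,170)],12,st),1).tolist())
# red block held: top face far corners
print('red far edge', np.round(plane(s,[(197,184),(315,183)],143.6-6+22,st),1).tolist())
# same fence in first top picture
ct=lambda u,v:(u/2.6+140,v/2.6+145)
print('fence top cam',np.round(plane(S['top'],[ct(370,54),ct(358,157),ct(380,159),ct(392,56)],40),1).tolist())
print('jaw top cam',np.round(plane(S['top'],[ct(504,91),ct(498,149)],41),1).tolist())
# dial ring
im=S['top']['pixels']; h=cv2.cvtColor(im,cv2.COLOR_RGB2HSV)
m=np.zeros(im.shape[:2],np.uint8); m[172:220,342:385]=((h[172:220,342:385,1]<60)&(h[172:220,342:385,2]>140))*255
P=np.argwhere(m)[:,::-1].astype(np.float32)
hull=cv2.convexHull(P); W=plane(S['top'],hull[:,0],53)[:,:2].astype(np.float32)
print('ring',cv2.minEnclosingCircle(W),cv2.fitEllipse(W))
E
```

```text
fence top [[544.2, 13.6, 40.0], [632.0, 4.3, 40.0], [630.9, -15.2, 40.0], [541.2, -5.7, 40.0]]
bed [[534.7, 23.8, 12.0], [643.4, 13.1, 12.0], [525.2, -46.9, 12.0], [638.0, -58.8, 12.0]]
red far edge [[559.8, -24.2, 159.6], [609.6, -29.0, 159.6]]
fence top cam [[630.2, 4.1, 40.0], [541.1, 12.4, 40.0], [539.9, -6.5, 40.0], [629.1, -15.0, 40.0]]
jaw top cam [[601.4, -112.5, 41.0], [551.1, -108.0, 41.0]]
ring ((571.0344848632812, -173.56207275390625), 40.57815933227539) ((570.986328125, -173.5365447998047), (80.34830474853516, 80.78590393066406), 163.70460510253906)
```

The two views agree. The dial is at (571,-173.5), jig yaw 84.8°, fence face at x≈163.5 and jaw at 63.5 against 65 expected. The squeeze should then begin near click 5 to 6. The held block is at jig x≈108. Lowering by 125 mm.

Call:
play_rows:
  motion:
    - [[0.12, 0, 3.5, 0, 0, -0.6], [0.12, 0, 7, 0, 0, -0.6], [0.12, 0, 9.5, 0, 0, -0.6], [0.12, 0, 11, 0, 0, -0.6], [0.12, 0, 11.5, 0, 0, -0.6]]

```text
time: 5.3
tool_pos: [579.7, -62.7, 26.4]
tcp_rot: [-179.8, -0.0, 84.7]
ft_force: [1.4, 0.5, -1.9]
finger_gap: 48.9
grip_force: 43.2
```

Call:
play_rows:
  motion:
    - [[0, 0, 0.2, 0, 0, 0], [0, 0, 0.4, 0, 0, 0], [0, 0, 0.6, 0, 0, 0], [0, 0, 0.6, 0, 0, 0], [0, 0, 0.6, 0, 0, 0]]

```text
time: 5.8
tool_pos: [581.4, -63.8, 22.9]
tcp_rot: [179.9, 0.0, 84.7]
ft_force: [0.1, 0.0, -2.1]
finger_gap: 48.6
grip_force: 43.2
```

Call:
play_rows:
  motion:
    - [[0.05, 0, 0.2, 0, 0, 0], [0.05, 0, 0.4, 0, 0, 0], [0.05, 0, 0.4, 0, 0, 0], [0.05, 0, 0.4, 0, 0, 0]]

```text
time: 6.2
tool_pos: [580.8, -63.1, 18.1]
tcp_rot: [-180.0, -0.0, 84.7]
ft_force: [-0.1, 0.4, -1.3]
finger_gap: 49.5
grip_force: 43.3
```

Call:
play_rows:
  motion:
    - [[0, 0, 0.1, 0, 0, 0], [0, 0, 0.1, 0, 0, 0], [0, 0, 0.1, 0, 0, 0]]

```text
time: 6.5
tool_pos: [581.0, -63.2, 18.0]
tcp_rot: [-180.0, 0.0, 84.7]
ft_force: [-4.0, 0.8, 5.2]
finger_gap: 49.1
grip_force: 44.1
```

Contact (5 N up) at 18.0, as computed. Opening, settling, then lifting.

Call:
play_rows:
  motion:
    - [[0, 0, 0, 0, 0, 0], [0, 0, 0, 0, 0, 0], [0, 0, 0, 0, 0, 0], [0, 0, 0, 0, 0, 0], [0, 0, 0, 0, 0, 0]]
  jaw: 1

```text
time: 7.0
tool_pos: [581.0, -63.1, 17.3]
tcp_rot: [-180.0, -0.0, 84.7]
ft_force: [-0.6, -0.2, 0.1]
finger_gap: 85.4
grip_force: 0.0
```

Call:
play_rows:
  motion:
    - [[0, 0, -1, 0, 0, 0], [0, 0, -4, 0, 0, 0], [0, 0, -8.5, 0, 0, 0], [0, 0, -13, 0, 0, 0], [0, 0, -17, 0, 0, 0]]

```text
time: 7.5
tool_pos: [581.2, -63.2, 190.6]
tcp_rot: [179.9, 0.0, 84.7]
ft_force: [0.4, 0.2, 1.1]
finger_gap: 85.2
grip_force: 0.0
```

Call:
play_rows:
  motion:
    - [[-3, 0, 0, 0, 0, 0], [-6, 0, 0, 0, 0, 0], [-6, 0, 0, 0, 0, 0], [-6, 0, 0, 0, 0, 0], [-6, 0, 0, 0, 0, 0]]

```text
time: 8.0
tool_pos: [575.4, -122.2, 187.4]
tcp_rot: [-180.0, -0.0, 84.7]
ft_force: [-0.3, 0.3, -0.0]
finger_gap: 85.5
grip_force: 0.0
```

```bash
python3 - <<'E'
from h import *; from bench import sensors,optics
st=sensors.sense(); s=optics.snapshot('wrist')
np.save('pics/w2.npy',[st,s],allow_pickle=True)
cv2.imwrite('pics/e.png',s['pixels'][:,:,::-1])
for a,rc,c in blobs(mask(s['pixels'],'red'),1000):
    P=plane(s,c[:,0],34,st)[:,:2].astype(np.float32); q=cv2.minAreaRect(P); print(a,np.round(rc[0]),q)
    d=np.array(q[0])-[571,-173.5]; w=np.radians(84.8); print('jig x,y',d@[np.cos(w),np.sin(w)],d@[-np.sin(w),np.cos(w)])
E
python3 go.py 571 -173.5 170 84.8
```

```text
4720.0 [256. 115.] ((580.7027587890625, -65.49330139160156), (79.79556274414062, 50.77827453613281), 84.65341186523438)
jig x,y 108.44157215421066 0.1260996719618084
t 8.05 pos [ 575.4 -122.   187.3] rpy [-180.    -0.    84.7] q6 -11.7
shift cm [-5.17  0.03  1.73] turn z -0.1 dist 54
```

View pics/e.png

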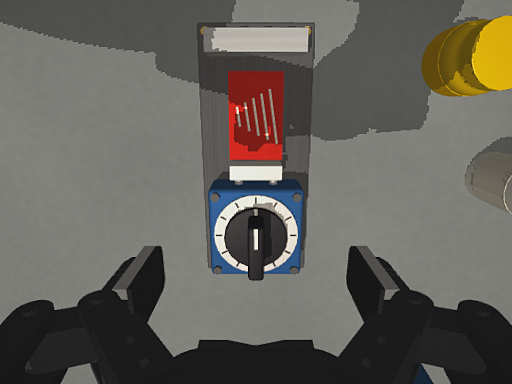

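The red block is in its seat at jig (108.4, 0.1), square. The dial is at (256,234), with its bar along the jig and the mark towards the jaw. I'll check the dial centre and bar height from this view.

```bash
python3 - <<'E'
from h import *
st,s=np.load('pics/w2.npy',allow_pickle=True)
im=s['pixels']; h=cv2.cvtColor(im,cv2.COLOR_RGB2HSV)
m=np.zeros(im.shape[:2],np.uint8); sl=(slice(190,272),slice(212,301)); m[sl]=((h[sl][...,1]<70)&(h[sl][...,2]>130))*255
W=plane(s,cv2.convexHull(np.argwhere(m)[:,::-1].astype(np.float32))[:,0],53,st)[:,:2].astype(np.float32)
print(cv2.fitEllipse(W))
# mark: bright pixels inside bar; triangulate with first top view mark
M=m.copy(); M[:222]=0; M[258:]=0; M[:,:246]=0; M[:,266:]=0
a=np.argwhere(M)[:,::-1].mean(0); print(a)
T=np.load('pics/top0.npy',allow_pickle=True).item(); (a0,d),(b0,e)=dirs(s,a,st),dirs(T,(572/2.6+140,122/2.6+145)); print(tri((a0,d[0]),(b0,e[0])))
# dark bar top edges at z=95
for v in(225,240,260,270): 
    row=h[v,235:280,2]; print(v,row.tolist())
E
```

```text
((574.5026245117188, -180.9668731689453), (80.05720520019531, 97.94810485839844), 36.858917236328125)
[255.5 239. ]
(array([ 571.62908674, -157.89928595,  100.04455654]), np.float64(0.8400985042115883))
225 [68, 69, 68, 67, 67, 66, 67, 67, 67, 66, 66, 68, 64, 17, 19, 22, 22, 24, 20, 21, 22, 21, 25, 23, 24, 18, 20, 22, 22, 31, 34, 35, 35, 32, 32, 39, 61, 58, 57, 58, 57, 57, 56, 55, 57]
240 [62, 62, 60, 61, 62, 61, 61, 61, 58, 60, 60, 59, 46, 28, 49, 62, 67, 55, 82, 188, 245, 243, 244, 27, 50, 54, 48, 37, 28, 26, 31, 31, 30, 33, 32, 30, 38, 57, 53, 52, 52, 53, 52, 52, 51]
260 [230, 105, 28, 47, 50, 52, 53, 53, 52, 52, 53, 54, 50, 28, 45, 55, 59, 57, 54, 54, 52, 52, 50, 50, 48, 47, 40, 33, 31, 38, 50, 47, 47, 48, 46, 47, 46, 46, 37, 39, 129, 226, 231, 231, 228]
270 [135, 135, 135, 134, 131, 136, 147, 155, 169, 176, 235, 255, 254, 3, 37, 49, 55, 51, 51, 49, 48, 47, 45, 45, 45, 42, 34, 23, 69, 186, 255, 213, 182, 171, 146, 142, 135, 126, 130, 134, 133, 131, 132, 131, 132]
```

```bash
python3 - <<'E'
from h import *
st,s=np.load('pics/w2.npy',allow_pickle=True)
w=np.radians(84.8)
for px in [(248,260),(262,260),(248,270),(262,270),(255.5,239)]:
    X=plane(s,px,95,st)[0]; d=X[:2]-[571,-173.5]; print(np.round(X,1),'jig',np.round([d@[np.cos(w),np.sin(w)],d@[-np.sin(w),np.cos(w)]],1))
# ring left/right extremes, row 234, z 53
h=cv2.cvtColor(s['pixels'],cv2.COLOR_RGB2HSV); 
for v in(228,234,240):
    c=np.flatnonzero((h[v,205:310,1]<70)&(h[v,205:310,2]>130))+205; X=plane(s,[(c[0],v),(c[-1],v)],53,st); print(c[0],c[-1],X.mean(0))
c=np.flatnonzero((h[185:215,256,1]<70)&(h[185:215,256,2]>130))+185; print('top of ring',c[0],plane(s,(256,c[0]),53,st))
E
```

```text
[ 563.7 -179.2   95. ] jig [-6.3  6.8]
[ 575.4 -180.3   95. ] jig [-6.3 -5. ]
[ 562.7 -188.7   95. ] jig [-15.9   6.9]
[ 574.6 -189.8   95. ] jig [-15.9  -5.1]
[ 571.8 -160.5   95. ] jig [13.   0.4]
205 307 [ 571.57628551 -168.49893439   53.        ]
205 308 [ 571.47876946 -174.78873047   53.        ]
205 309 [ 571.38000645 -181.15894627   53.        ]
top of ring 195 [[ 574.63700665 -135.48355304   53.        ]]
```

Call:
play_rows:
  motion:
    - [[-3, 0, 0, 0, 0, 0], [-5.25, 0, 0, 0, 0, 0], [-5.25, 0, 4, 0, 0, 0], [-5.25, 0, 8, 0, 0, 0], [-5.25, 0, 10, 0, 0, 0]]

```text
time: 8.55
tool_pos: [568.5, -173.5, 83.2]
tcp_rot: [-179.7, -0.1, 84.7]
ft_force: [-0.5, 0.6, 0.0]
finger_gap: 85.6
grip_force: 0.0
```

Call:
play_rows:
  motion:
    - [[0, 0, 1, 0, 0, 0], [0, 0, 1.8, 0, 0, 0], [0, 0, 1.8, 0, 0, 0], [0, 0, 1.8, 0, 0, 0]]

```text
time: 8.95
tool_pos: [571.6, -175.3, 70.7]
tcp_rot: [179.9, 0.0, 84.7]
ft_force: [-0.3, -0.2, 0.1]
finger_gap: 85.5
grip_force: 0.0
```

```bash
python3 go.py 570.6 -174.3 68 84.8
```

```text
t 8.95 pos [ 571.6 -175.3   70.7] rpy [179.9   0.   84.7] q6 -16.7
shift cm [ 0.09 -0.11  0.27] turn z -0.1 dist 3
```

Call:
play_rows:
  motion:
    - [[0.1, -0.1, 0.2, 0, 0, 0], [0.1, -0.1, 0.2, 0, 0, 0], [0.1, -0.1, 0.2, 0, 0, 0]]

```text
time: 9.25
tool_pos: [570.0, -174.2, 67.9]
tcp_rot: [180.0, 0.0, 84.7]
ft_force: [0.4, 0.7, -0.5]
finger_gap: 85.4
grip_force: 0.0
```

Call:
play_rows:
  motion:
    - [[0, 0, 0, 0, 0, 0], [0, 0, 0, 0, 0, 0], [0, 0, 0, 0, 0, 0], [0, 0, 0, 0, 0, 0], [0, 0, 0, 0, 0, 0]]
  jaw: 0
  squeeze: 40

```text
time: 9.75
tool_pos: [570.6, -174.2, 67.7]
tcp_rot: [179.9, 0.0, 84.7]
ft_force: [10.7, -0.2, -13.4]
finger_gap: 13.1
grip_force: 43.5
```

Call:
play_rows:
  motion:
    - [[0, 0, 0, 0, 0, 0], [0, 0, 0, 0, 0, 0], [0, 0, 0, 0, 0, 0], [0, 0, 0, 0, 0, 0]]

```text
time: 10.15
tool_pos: [570.6, -174.2, 67.6]
tcp_rot: [179.9, 0.0, 84.7]
ft_force: [4.8, 0.1, -2.2]
finger_gap: 13.3
grip_force: 45.2
```

```bash
cat > q.py <<'E'
from bench import sensors; import numpy as np
s=sensors.sense(); print('t %.2f'%s['time'],'pos',np.round(s['tool_pos'],1),'yaw',round(s['tcp_rot'][2],2),'q6',round(s['joint_pos'][5],1),'F',np.round(s['ft_force'],1),'M',np.round(s['wrist_torque'],3),'e6',round(s['joint_efforts'][5],3),'gap',round(s['finger_gap'],1))
E
python3 q.py
```

```text
t 10.15 pos [ 570.6 -174.2   67.6] yaw 84.69 q6 -16.6 F [ 4.8  0.1 -2.2] M [-0.058 -0.631 -0.012] e6 -0.014 gap 13.3
```

Gripped with only 5 N of side force. First click, with samples at the quarter points.

Call:
play_rows:
  motion:
    - [[0, 0, 0, 0, 0, 4], [0, 0, 0, 0, 0, 7.5], [0, 0, 0, 0, 0, 7.5], [0, 0, 0, 0, 0, 7.5]]

```text
time: 10.55
tool_pos: [570.5, -174.1, 67.5]
tcp_rot: [179.9, -0.0, 77.3]
ft_force: [4.8, -0.8, -2.3]
finger_gap: 13.2
grip_force: 45.4
```

```bash
python3 q.py
```

```text
t 10.55 pos [ 570.5 -174.1   67.5] yaw 77.28 q6 -9.2 F [ 4.8 -0.8 -2.3] M [ 0.039 -0.721  0.187] e6 0.315 gap 13.2
```

Call:
play_rows:
  motion:
    - [[0, 0, 0, 0, 0, 8], [0, 0, 0, 0, 0, 15], [0, 0, 0, 0, 0, 15], [0, 0, 0, 0, 0, 15]]

```text
time: 10.95
tool_pos: [570.3, -174.0, 67.5]
tcp_rot: [179.9, -0.0, 62.4]
ft_force: [4.8, -0.6, -1.3]
finger_gap: 13.3
grip_force: 45.4
```

```bash
python3 q.py
```

```text
t 10.95 pos [ 570.3 -174.    67.5] yaw 62.43 q6 5.7 F [ 4.8 -0.6 -1.3] M [ 0.06  -0.701 -0.237] e6 0.023 gap 13.3
```

Call:
play_rows:
  motion:
    - [[0, 0, 0, 0, 0, 7.5], [0, 0, 0, 0, 0, 7.5], [0, 0, 0, 0, 0, 7.5]]

```text
time: 11.25
tool_pos: [570.3, -174.0, 67.6]
tcp_rot: [179.9, -0.0, 54.9]
ft_force: [4.9, 0.2, -2.0]
finger_gap: 12.9
grip_force: 45.4
```

```bash
python3 q.py
```

```text
t 11.25 pos [ 570.3 -174.    67.6] yaw 54.95 q6 13.1 F [ 4.9  0.2 -2. ] M [ 0.164 -0.584 -0.075] e6 0.178 gap 12.9
```

Call:
play_rows:
  motion:
    - [[0, 0, 0, 0, 0, 4], [0, 0, 0, 0, 0, 7.5], [0, 0, 0, 0, 0, 7.5], [0, 0, 0, 0, 0, 7.5]]

```text
time: 11.65
tool_pos: [570.2, -174.0, 67.5]
tcp_rot: [179.9, -0.0, 47.5]
ft_force: [4.5, 0.8, -1.3]
finger_gap: 13.0
grip_force: 45.5
```

```bash
python3 q.py
```

```text
t 11.65 pos [ 570.2 -174.    67.5] yaw 47.5 q6 20.6 F [ 4.5  0.8 -1.3] M [ 0.246 -0.698  0.235] e6 0.307 gap 13.0
```

Call:
play_rows:
  motion:
    - [[0, 0, 0, 0, 0, 8], [0, 0, 0, 0, 0, 15], [0, 0, 0, 0, 0, 15], [0, 0, 0, 0, 0, 15]]

```text
time: 12.05
tool_pos: [570.2, -173.8, 67.5]
tcp_rot: [180.0, -0.1, 32.6]
ft_force: [4.8, 0.9, -0.6]
finger_gap: 13.3
grip_force: 45.5
```

```bash
python3 q.py
```

```text
t 12.05 pos [ 570.2 -173.8   67.5] yaw 32.56 q6 35.5 F [ 4.8  0.9 -0.6] M [ 0.451 -0.696 -0.285] e6 -0.011 gap 13.3
```

Call:
play_rows:
  motion:
    - [[0, 0, 0, 0, 0, 7.5], [0, 0, 0, 0, 0, 11], [0, 0, 0, 0, 0, 15], [0, 0, 0, 0, 0, 15], [0, 0, 0, 0, 0, 15]]

```text
time: 12.55
tool_pos: [570.2, -173.6, 67.5]
tcp_rot: [-180.0, -0.1, 17.6]
ft_force: [4.3, 1.5, -0.6]
finger_gap: 13.3
grip_force: 45.6
```

```bash
python3 q.py
```

```text
t 12.55 pos [ 570.2 -173.6   67.5] yaw 17.6 q6 50.5 F [ 4.3  1.5 -0.6] M [ 0.554 -0.737  0.193] e6 0.315 gap 13.3
```

Call:
play_rows:
  motion:
    - [[0, 0, 0, 0, 0, 8], [0, 0, 0, 0, 0, 15], [0, 0, 0, 0, 0, 15], [0, 0, 0, 0, 0, 15]]

```text
time: 12.95
tool_pos: [570.1, -173.5, 67.5]
tcp_rot: [-180.0, -0.1, 2.6]
ft_force: [4.1, 2.7, -0.2]
finger_gap: 13.3
grip_force: 45.6
```

```bash
python3 q.py
```

```text
t 12.95 pos [ 570.1 -173.5   67.5] yaw 2.57 q6 65.5 F [ 4.1  2.7 -0.2] M [ 0.661 -0.723 -0.23 ] e6 -0.031 gap 13.3
```

Call:
play_rows:
  motion:
    - [[0, 0, 0, 0, 0, 7.5], [0, 0, 0, 0, 0, 7.5], [0, 0, 0, 0, 0, 7.5]]

```text
time: 13.25
tool_pos: [570.1, -173.4, 67.5]
tcp_rot: [-179.9, -0.0, -4.9]
ft_force: [4.7, 3.3, -0.4]
finger_gap: 13.5
grip_force: 45.6
```

```bash
python3 q.py
```

```text
t 13.25 pos [ 570.1 -173.4   67.5] yaw -4.92 q6 73.0 F [ 4.7  3.3 -0.4] M [ 0.749 -0.768 -0.064] e6 0.177 gap 13.5
```

Three clicks done, with the baseline average steady at about -0.023. Clicks 4 and 5 next.

Call:
play_rows:
  motion:
    - [[0, 0, 0, 0, 0, 4], [0, 0, 0, 0, 0, 7.5], [0, 0, 0, 0, 0, 7.5], [0, 0, 0, 0, 0, 7.5]]

```text
time: 13.65
tool_pos: [570.2, -173.3, 67.5]
tcp_rot: [-179.9, -0.0, -12.4]
ft_force: [4.8, 2.6, -0.9]
finger_gap: 13.2
grip_force: 45.6
```

```bash
python3 q.py
```

```text
t 13.65 pos [ 570.2 -173.3   67.5] yaw -12.39 q6 80.5 F [ 4.8  2.6 -0.9] M [ 0.709 -0.809  0.216] e6 0.304 gap 13.2
```

Call:
play_rows:
  motion:
    - [[0, 0, 0, 0, 0, 8], [0, 0, 0, 0, 0, 15], [0, 0, 0, 0, 0, 15], [0, 0, 0, 0, 0, 15]]

```text
time: 14.05
tool_pos: [570.2, -173.2, 67.5]
tcp_rot: [-179.9, -0.0, -27.4]
ft_force: [5.4, 4.5, -0.8]
finger_gap: 13.4
grip_force: 45.6
```

```bash
python3 q.py
```

```text
t 14.05 pos [ 570.2 -173.2   67.5] yaw -27.43 q6 95.5 F [ 5.4  4.5 -0.8] M [ 0.808 -0.834 -0.223] e6 -0.029 gap 13.4
```

Call:
play_rows:
  motion:
    - [[0, 0, 0, 0, 0, 7.5], [0, 0, 0, 0, 0, 11], [0, 0, 0, 0, 0, 15], [0, 0, 0, 0, 0, 15], [0, 0, 0, 0, 0, 15]]

```text
time: 14.55
tool_pos: [570.4, -173.1, 67.5]
tcp_rot: [-179.9, -0.0, -42.4]
ft_force: [5.4, 4.8, -0.8]
finger_gap: 13.4
grip_force: 45.5
```

```bash
python3 q.py
```

```text
t 14.55 pos [ 570.4 -173.1   67.5] yaw -42.39 q6 110.5 F [ 5.4  4.8 -0.8] M [ 0.854 -1.064  0.179] e6 0.319 gap 13.4
```

Call:
play_rows:
  motion:
    - [[0, 0, 0, 0, 0, 8], [0, 0, 0, 0, 0, 15], [0, 0, 0, 0, 0, 15], [0, 0, 0, 0, 0, 15]]

```text
time: 14.95
tool_pos: [570.5, -173.0, 67.6]
tcp_rot: [-179.9, 0.0, -57.4]
ft_force: [6.9, 4.6, -1.6]
finger_gap: 13.4
grip_force: 45.5
```

```bash
python3 q.py
```

```text
t 14.95 pos [ 570.5 -173.    67.6] yaw -57.43 q6 125.5 F [ 6.9  4.6 -1.6] M [ 0.939 -1.193 -0.194] e6 -0.028 gap 13.4
```

Call:
play_rows:
  motion:
    - [[0, 0, 0, 0, 0, 7.5], [0, 0, 0, 0, 0, 7.5], [0, 0, 0, 0, 0, 7.5]]

```text
time: 15.25
tool_pos: [570.6, -173.0, 67.5]
tcp_rot: [-179.9, 0.0, -64.9]
ft_force: [5.7, 5.5, -0.4]
finger_gap: 13.4
grip_force: 45.4
```

```bash
python3 q.py
```

```text
t 15.25 pos [ 570.6 -173.    67.5] yaw -64.91 q6 133.0 F [ 5.7  5.5 -0.4] M [ 0.92  -1.229  0.006] e6 0.179 gap 13.4
```

Click 5 was still near baseline, though the reading at rest rose. q6 is at 133°, so I'll let go, rise, turn back a half turn and look on the way.

Call:
play_rows:
  motion:
    - [[0, 0, 0, 0, 0, 0], [0, 0, 0, 0, 0, 0], [0, 0, 0, 0, 0, 0], [0, 0, -1, 0, 0, 0], [0, 0, -4, 0, 0, 0]]
  jaw: 1

```text
time: 15.75
tool_pos: [567.0, -173.2, 104.6]
tcp_rot: [179.7, 0.3, -65.3]
ft_force: [-0.8, -0.8, 0.2]
finger_gap: 83.8
grip_force: 0.0
```

Call:
play_rows:
  motion:
    - [[0, 0, -4, 0, 0, -8.4], [0, 0, -8, 0, 0, -16.8], [0, 0, -8, 0, 0, -25.2], [0, 0, -8, 0, 0, -33.6], [0, 0, -8, 0, 0, -42]]

```text
time: 16.25
tool_pos: [569.9, -174.3, 188.8]
tcp_rot: [180.0, -0.1, -22.9]
ft_force: [-0.3, 0.1, 0.1]
finger_gap: 85.8
grip_force: 0.0
```

Call:
play_rows:
  motion:
    - [[0, 0, 0, 0, 0, -8.4], [0, 0, 0, 0, 0, -16.8], [0, 0, 0, 0, 0, -25.2], [0, 0, 0, 0, 0, -33.6], [0, 0, 0, 0, 0, -42]]

```text
time: 16.75
tool_pos: [569.6, -174.2, 188.2]
tcp_rot: [180.0, -0.0, 19.1]
ft_force: [0.2, -0.8, 0.3]
finger_gap: 85.2
grip_force: 0.0
```

Call:
play_rows:
  motion:
    - [[0, 0, 0, 0, 0, -8.4], [0, 0, 0, 0, 0, -16.8], [0, 0, 0, 0, 0, -25.2], [0, 0, 0, 0, 0, -33.6], [0, 0, 0, 0, 0, -42]]

```text
time: 17.25
tool_pos: [569.6, -174.3, 188.2]
tcp_rot: [180.0, 0.0, 61.1]
ft_force: [-0.2, 0.1, -0.1]
finger_gap: 85.5
grip_force: 0.0
```

Call:
play_rows:
  motion:
    - [[0, 0, 0, 0, 0, -8.4], [0, 0, 0, 0, 0, -16.8], [0, 0, 0, 0, 0, -24], [0, 0, 0, 0, 0, -24], [0, 0, 0, 0, 0, -24]]

```text
time: 17.75
tool_pos: [569.7, -174.2, 187.9]
tcp_rot: [180.0, 0.0, 84.5]
ft_force: [-0.1, 0.4, 1.0]
finger_gap: 85.1
grip_force: 0.0
```

```bash
python3 - <<'E'
from h import *; from bench import sensors,optics
st=sensors.sense(); s=optics.snapshot('wrist')
np.save('pics/w3.npy',[st,s],allow_pickle=True)
cv2.imwrite('pics/f.png',cv2.resize(s['pixels'][0:300,120:400,::-1],None,fx=2,fy=2,interpolation=2))
print(st['tool_pos'],st['tcp_rot'])
for a,rc,c in blobs(mask(s['pixels'],'red'),1000):
    P=plane(s,c[:,0],34,st)[:,:2].astype(np.float32); q=cv2.minAreaRect(P); print(a,np.round(rc[0]),q)
    d=np.array(q[0])-[571,-173.5]; w=np.radians(84.8); print('jig x,y',d@[np.cos(w),np.sin(w)],d@[-np.sin(w),np.cos(w)])
E
```

```text
[ 569.67575336 -174.1848093   187.87435708] [1.79979142e+02 1.11196160e-02 8.44945410e+01]
4926.5 [256.  44.] ((581.5372314453125, -55.94839859008789), (71.72396850585938, 50.79708480834961), 84.6400146484375)
jig x,y 118.02282235048443 0.16014054116901022
```

View pics/f.png

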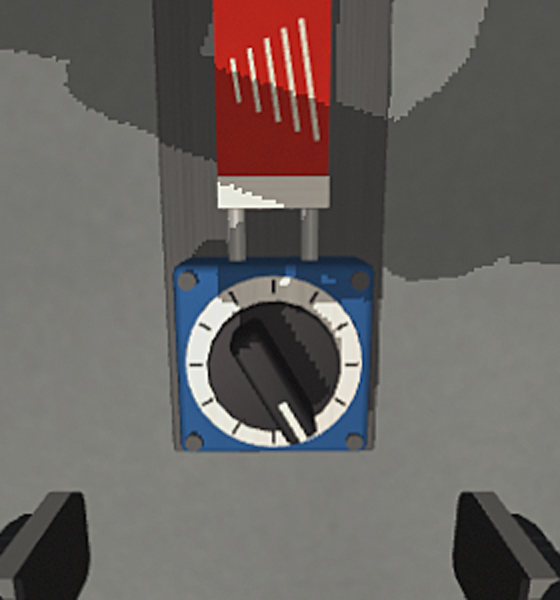

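The block's rear edge is at jig x≈82 and the jaw is on it. The dial mark is 150° round, which is 5 clicks. The block's front is then within about 1 mm of the fence. Regripping a half turn back.

Call:
play_rows:
  motion:
    - [[0.05, 0.1, 0, 0, 0, -8.4], [0.05, 0.1, 0, 0, 0, -16.8], [0.05, 0.1, 0, 0, 0, -25.2], [0.05, 0.1, 0, 0, 0, -30.3], [0.05, 0.1, 3, 0, 0, -30.3]]

```text
time: 18.3
tool_pos: [573.8, -174.9, 162.3]
tcp_rot: [179.6, 0.4, 115.0]
ft_force: [1.3, -0.2, -0.2]
finger_gap: 85.1
grip_force: 0.0
```

Call:
play_rows:
  motion:
    - [[0, 0, 4, 0, 0, 0], [0, 0, 7, 0, 0, 0], [0, 0, 8.5, 0, 0, 0], [0, 0, 9, 0, 0, 0], [0, 0, 9, 0, 0, 0]]

```text
time: 18.8
tool_pos: [570.9, -173.8, 67.7]
tcp_rot: [180.0, 0.0, 114.9]
ft_force: [-0.6, -0.1, 0.3]
finger_gap: 85.2
grip_force: 0.0
```

```bash
python3 go.py 570.6 -173.8 68 114.8
```

```text
t 18.8 pos [ 570.9 -173.8   67.7] rpy [180.    0.  114.9] q6 -46.8
shift cm [ 0.01 -0.03 -0.03] turn z 0.1 dist 0
```

Call:
play_rows:
  motion:
    - [[0, 0, 0, 0, 0, 0], [0, 0, 0, 0, 0, 0], [0, 0, 0, 0, 0, 0], [0, 0, 0, 0, 0, 0], [0, 0, 0, 0, 0, 0]]
  jaw: 0
  squeeze: 40

```text
time: 19.3
tool_pos: [570.9, -173.7, 67.7]
tcp_rot: [180.0, 0.0, 115.0]
ft_force: [-1.8, 1.1, 12.5]
finger_gap: 13.1
grip_force: 44.5
```

Call:
play_rows:
  motion:
    - [[0, 0, 0, 0, 0, 0], [0, 0, 0, 0, 0, 0], [0, 0, 0, 0, 0, 0], [0, 0, 0, 0, 0, 0]]

```text
time: 19.7
tool_pos: [570.9, -173.7, 67.8]
tcp_rot: [180.0, 0.0, 115.0]
ft_force: [-2.1, 1.0, 6.5]
finger_gap: 13.3
grip_force: 43.0
```

```bash
python3 q.py
```

```text
t 19.70 pos [ 570.9 -173.7   67.8] yaw 114.99 q6 -46.8 F [-2.1  1.   6.5] M [ 0.068  0.284 -0.073] e6 -0.024 gap 13.3
```

Click 6, sampled as before, then click 7.

Call:
play_rows:
  motion:
    - [[0, 0, 0, 0, 0, 4], [0, 0, 0, 0, 0, 7.5], [0, 0, 0, 0, 0, 7.5], [0, 0, 0, 0, 0, 7.5]]

```text
time: 20.1
tool_pos: [571.0, -173.7, 67.8]
tcp_rot: [180.0, 0.0, 107.5]
ft_force: [-1.6, 0.6, 6.1]
finger_gap: 13.4
grip_force: 43.2
```

```bash
python3 q.py
```

```text
t 20.10 pos [ 571.  -173.7   67.8] yaw 107.51 q6 -39.3 F [-1.6  0.6  6.1] M [0.013 0.325 0.162] e6 0.301 gap 13.4
```

Call:
play_rows:
  motion:
    - [[0, 0, 0, 0, 0, 8], [0, 0, 0, 0, 0, 15], [0, 0, 0, 0, 0, 15], [0, 0, 0, 0, 0, 15]]

```text
time: 20.5
tool_pos: [570.9, -173.8, 67.8]
tcp_rot: [180.0, 0.0, 92.5]
ft_force: [-2.5, 1.4, 6.7]
finger_gap: 13.3
grip_force: 43.2
```

```bash
python3 q.py
```

```text
t 20.50 pos [ 570.9 -173.8   67.8] yaw 92.46 q6 -24.3 F [-2.5  1.4  6.7] M [ 0.089  0.271 -0.172] e6 0.01 gap 13.3
```

Call:
play_rows:
  motion:
    - [[0, 0, 0, 0, 0, 7.5], [0, 0, 0, 0, 0, 7.5], [0, 0, 0, 0, 0, 7.5]]

```text
time: 20.8
tool_pos: [570.9, -173.8, 67.8]
tcp_rot: [180.0, 0.0, 85.0]
ft_force: [-1.6, 1.2, 5.9]
finger_gap: 13.4
grip_force: 43.2
```

```bash
python3 q.py
```

```text
t 20.80 pos [ 570.9 -173.8   67.8] yaw 84.98 q6 -16.8 F [-1.6  1.2  5.9] M [ 0.113  0.39  -0.028] e6 0.224 gap 13.4
```

Call:
play_rows:
  motion:
    - [[0, 0, 0, 0, 0, 4], [0, 0, 0, 0, 0, 7.5], [0, 0, 0, 0, 0, 7.5], [0, 0, 0, 0, 0, 7.5]]

```text
time: 21.2
tool_pos: [570.8, -173.8, 67.8]
tcp_rot: [180.0, 0.0, 77.5]
ft_force: [-2.4, 0.1, 6.3]
finger_gap: 13.2
grip_force: 43.2
```

```bash
python3 q.py
```

```text
t 21.20 pos [ 570.8 -173.8   67.8] yaw 77.5 q6 -9.3 F [-2.4  0.1  6.3] M [0.1   0.441 0.273] e6 0.354 gap 13.2
```

Call:
play_rows:
  motion:
    - [[0, 0, 0, 0, 0, 8], [0, 0, 0, 0, 0, 15], [0, 0, 0, 0, 0, 15], [0, 0, 0, 0, 0, 15]]

```text
time: 21.6
tool_pos: [570.8, -173.8, 67.9]
tcp_rot: [180.0, 0.0, 62.5]
ft_force: [-2.8, 1.2, 7.0]
finger_gap: 13.6
grip_force: 43.2
```

```bash
python3 q.py
```

```text
t 21.60 pos [ 570.8 -173.8   67.9] yaw 62.47 q6 5.7 F [-2.8  1.2  7. ] M [ 0.134  0.444 -0.198] e6 0.03 gap 13.6
```

Call:
play_rows:
  motion:
    - [[0, 0, 0, 0, 0, 7.5], [0, 0, 0, 0, 0, 7.5], [0, 0, 0, 0, 0, 7.5]]

```text
time: 21.9
tool_pos: [570.8, -173.7, 67.8]
tcp_rot: [180.0, 0.0, 55.0]
ft_force: [-2.5, -0.0, 6.4]
finger_gap: 13.4
grip_force: 43.2
```

```bash
python3 q.py
```

```text
t 21.90 pos [ 570.8 -173.7   67.8] yaw 54.98 q6 13.2 F [-2.5 -0.   6.4] M [0.102 0.486 0.059] e6 0.243 gap 13.4
```

Joint 6 effort is the cleaner signal. At rest it read 0.178 through click 5, 0.224 after click 6 and 0.243 after click 7. The squeeze therefore began during click 6, and the force is now about 10 N. Click 8 next.

Call:
play_rows:
  motion:
    - [[0, 0, 0, 0, 0, 4], [0, 0, 0, 0, 0, 7.5], [0, 0, 0, 0, 0, 7.5], [0, 0, 0, 0, 0, 7.5]]

```text
time: 22.3
tool_pos: [570.7, -173.7, 67.8]
tcp_rot: [180.0, 0.0, 47.5]
ft_force: [-2.0, 1.0, 6.2]
finger_gap: 13.5
grip_force: 43.3
```

```bash
python3 q.py
```

```text
t 22.30 pos [ 570.7 -173.7   67.8] yaw 47.51 q6 20.7 F [-2.   1.   6.2] M [0.111 0.521 0.256] e6 0.374 gap 13.5
```

Call:
play_rows:
  motion:
    - [[0, 0, 0, 0, 0, 8], [0, 0, 0, 0, 0, 15], [0, 0, 0, 0, 0, 15], [0, 0, 0, 0, 0, 15]]

```text
time: 22.7
tool_pos: [570.7, -173.7, 67.8]
tcp_rot: [-180.0, 0.0, 32.5]
ft_force: [-3.5, 1.3, 6.6]
finger_gap: 13.6
grip_force: 43.3
```

```bash
python3 q.py
```

```text
t 22.70 pos [ 570.7 -173.7   67.8] yaw 32.46 q6 35.7 F [-3.5  1.3  6.6] M [ 0.196  0.474 -0.187] e6 0.05 gap 13.6
```

Call:
play_rows:
  motion:
    - [[0, 0, 0, 0, 0, 7.5], [0, 0, 0, 0, 0, 7.5], [0, 0, 0, 0, 0, 7.5]]

```text
time: 23.0
tool_pos: [570.7, -173.6, 67.8]
tcp_rot: [-180.0, 0.0, 25.0]
ft_force: [-2.9, 0.2, 6.2]
finger_gap: 13.4
grip_force: 43.3
```

```bash
python3 q.py
```

```text
t 23.00 pos [ 570.7 -173.6   67.8] yaw 24.99 q6 43.2 F [-2.9  0.2  6.2] M [0.163 0.522 0.037] e6 0.262 gap 13.4
```

After click 8 it reads about 12.5 N. The squeeze began in click 6, so three further is click 9, or about 15.5 N. Turning once more, then letting go and rising.

Call:
play_rows:
  motion:
    - [[0, 0, 0, 0, 0, 7.5], [0, 0, 0, 0, 0, 15], [0, 0, 0, 0, 0, 22.5], [0, 0, 0, 0, 0, 30], [0, 0, 0, 0, 0, 30]]

```text
time: 23.5
tool_pos: [570.7, -173.6, 67.8]
tcp_rot: [-180.0, 0.0, -5.3]
ft_force: [-3.2, 2.4, 6.9]
finger_gap: 13.1
grip_force: 43.3
```

Call:
play_rows:
  motion:
    - [[0, 0, 0, 0, 0, 0], [0, 0, 0, 0, 0, 0]]

```text
time: 23.7
tool_pos: [570.7, -173.6, 67.8]
tcp_rot: [-180.0, 0.0, -5.0]
ft_force: [-3.6, 1.9, 6.3]
finger_gap: 13.0
grip_force: 43.3
```

```bash
python3 q.py
```

```text
t 23.70 pos [ 570.7 -173.6   67.8] yaw -5.0 q6 73.2 F [-3.6  1.9  6.3] M [0.231 0.559 0.064] e6 0.081 gap 13.0
```

Call:
play_rows:
  motion:
    - [[0, 0, 0, 0, 0, 0], [0, 0, 0, 0, 0, 0], [0, 0, 0, 0, 0, 0], [0, 0, 0, 0, 0, 0], [0, 0, -1, 0, 0, 0]]
  jaw: 1

```text
time: 24.2
tool_pos: [569.4, -173.1, 75.8]
tcp_rot: [-179.9, 0.2, -5.0]
ft_force: [-0.4, 0.1, -0.8]
finger_gap: 84.1
grip_force: 0.0
```

Call:
play_rows:
  motion:
    - [[0, 0, -3, 0, 0, -8.4], [0, 0, -7, 0, 0, -16.8], [0, 0, -11, 0, 0, -25.2], [0, 0, -13, 0, 0, -33.6], [0, 0, -13, 0, 0, -42]]

```text
time: 24.7
tool_pos: [573.2, -174.6, 213.6]
tcp_rot: [179.6, -0.3, 37.3]
ft_force: [1.7, -0.8, -0.4]
finger_gap: 85.2
grip_force: 0.0
```

Call:
play_rows:
  motion:
    - [[0, 0, 0, 0, 0, -8.4], [0, 0, 0, 0, 0, -16.8], [3, -3, 0, 0, 0, -25.2], [5, -4, 0, 0, 0, -33.6], [5, -4, 0, 0, 0, -42]]

```text
time: 25.2
tool_pos: [587.5, -108.9, 208.3]
tcp_rot: [179.9, -0.1, 79.5]
ft_force: [-0.1, 0.3, -0.5]
finger_gap: 85.6
grip_force: 0.0
```

Call:
play_rows:
  motion:
    - [[0, 0, 0, 0, 0, 0], [0, 0, 0, 0, 0, 0], [0, 0, 0, 0, 0, 0]]

```text
time: 25.5
tool_pos: [586.5, -112.1, 207.6]
tcp_rot: [180.0, 0.0, 78.8]
ft_force: [0.6, 0.3, 0.0]
finger_gap: 85.4
grip_force: 0.0
```

```bash
python3 q.py; python3 - <<'E'
from h import *; from bench import sensors,optics
st=sensors.sense(); s=optics.snapshot('wrist'); cv2.imwrite('pics/g.png',s['pixels'][:,:,::-1])
for a,rc,c in blobs(mask(s['pixels'],'red'),1000):
    q=cv2.minAreaRect(plane(s,c[:,0],34,st)[:,:2].astype(np.float32)); print(a,np.round(rc[0]),q)
    d=np.array(q[0])-[571,-173.5]; w=np.radians(84.8); print('jig x,y',d@[np.cos(w),np.sin(w)],d@[-np.sin(w),np.cos(w)])
E
```

```text
t 25.50 pos [ 586.5 -112.1  207.6] yaw 78.75 q6 -4.5 F [0.6 0.3 0. ] M [-0.031  0.034 -0.036] e6 0.024 gap 85.4
4143.5 [238. 112.] ((581.9459838867188, -50.68641662597656), (80.49882507324219, 50.70172119140625), 84.74967956542969)
jig x,y 123.30019438276831 0.2299773642379304
```

View pics/g.png

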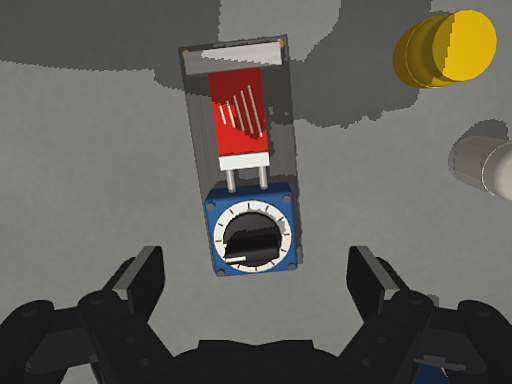

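The block at (238,112) is tight against the fence at jig x 123.3 (front at 163.3), y 0.2 and square. The dial mark points left, which is 9 clicks. The gripper is clear of everything. Handing in.

```bash
python3 -c "
from bench import job; print(job.hand_in())"
```

```text
the job is handed in; nothing more can be done
None
```

I handed the job in at 25.5 s: the red block is flat, square and against the fence, clamped at click 9 (three past the one where the squeeze began) at an estimated 15.5 N. The dial is released, the blue block was never touched, and no verdict came back.

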